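Take the quadcopter out of its case and hold it level

ROBOT

A 6-joint arm with a two-finger parallel gripper is mounted at the origin on the work surface. World frame = base frame: x ahead of the robot, y to its left, z up, the work surface at z = 0. Lengths are in m, angles in rad, forces in N, time in s.
With the tool pointing down it reaches from about 0.35 to 0.975 m from the base axis. Payload 4.9 kg.
Tool frame: the origin (TCP) lies on the centre line of the jaws, within the pads' length; the fingertips stand ctrl.tcp_to_tips ahead of it and the grasp point (between the pads) lies 3 mm ahead of it (ctrl.tcp_to_tips is the distance from the TCP to the fingertips, in m); z points along the fingers, y is the direction in which the jaws open and shut (so a half turn about z gives the same grasp; the last joint's range is limited). The gripper opens to 85 mm and grips with 20 to 120 N. Pads are 22 mm wide; open, the fingers measure 114 mm over their backs; the gripper's body (76 mm by 85 mm) begins 54 mm behind the grasp point. The pads swing forward as they close: fully open they stand 13 mm farther back than shut.
Start: joints at [0.995, 0.053, 1.613, -0, 1.476, -0.119], TCP at [0.276, 0.561, 0.253] pointing down, gripper open.
Joint ranges: [-3.01, 3.01], [-1.01, 2.22], [0.06, 2.58], [-1.02, 4.17], [0.09, 2.62], [-3.14, 3.14]. Speed limits (rad/s): [2.57, 2.57, 3.14, 3.14, 3.14, 3.14].

INTERFACE

Orientations are given as a rotation vector (axis times angle).
In Python, from station import ctrl, vision gives the robot as it stands.
- The arm moves only by the tool jog_arm, never from a script. Its argument "deltas" is a list of rows, each a list of 7 numbers: the turn, a rotation vector about the tool's x, y, z in rad, then the shift along the tool's x, y, z in cm, then the opening, from 0 (shut) to 1 (fully open). A call has 1 to 12 rows; each row shifts and turns the commanded pose from where the row before left it, along the tool's axes as they then stand; what a row does not reach is not made up. A row lasts 1/12 s, in which the tool goes at most 41.7 mm and 7.16 degrees, less where a joint would pass 70% of its speed; a pose out of reach is approached as far as the arm can. A call with a gripper value outside its range is refused whole. The fingers move at their own pace and stop on an object; "grip_force" is the grip in N (left out, the last holds). Time passes only in rows, so rows that do not move let the fingers close. It gives the time, the measured TCP pose, the force and the opening at its end, in the units of the state.
- ctrl.get_obs(): the state, without advancing time (a new reading comes with each control period).
- vision.get_image(name): name is "scene" or "top" or "wrist"; returns (picture, depth): 420x560x3 uint8, red, green, blue; 420x560 float32, m along the optical axis (not along the pixel's ray), 0 where there is no reading.
- vision.calibration(name): a dict with "fx", "fy", "cx", "cy" (pixels), "dist" ([k1, k2, p1, p2, k3] as OpenCV has them; the pictures are not rectified), "rvec" (rotation vector, rad) and "tvec" (3), from world to camera coordinates, as OpenCV has them; the wrist camera has in their place "hand_eye" (4x4, takes a point from camera to tool coordinates, whose origin is the TCP and whose axes are the flange's). Camera axes: x right, y down, z forward; pixel columns grow to the right and rows downward; lengths in m; the calibration is good to about 2 mm. A picture is of the moment at which its call begins: read the wrist's pose just before it. calibration takes no time and is no camera call.
- ctrl.finish_job(): hands the job in, once; it reports no verdict.
The state is a dict: "t": time; "q": joint angles; "dq": joint speeds; "effort": joint torques, N m; "tool_pos": TCP position; "tool_rot": TCP orientation; "contact_force": force on the tool from outside, world axes, zero at the start; "wrist_torque": the same for the moment, N m; "opening": finger opening in m.
Only numpy, scipy, OpenCV 4.12 (cv2) and the standard library are available. Lean on these libraries where they do the work, as an engineer would, in place of code of your own. Each camera call takes 0.05 s, during which the arm holds its last target. There are 200 camera calls.

TASK

Open the transport case, easing the lid back until it rests on its stop without letting it slam. Then lift the quadcopter out, keeping it level all the way and leaving everything else where it lies, and hold it still and level in the air with its feet at least 6 cm above the case's rim, so that a teammate can look over its underside. Keep it there for three seconds and finish while still holding it.

Things in the scene. Friction and masses are not known exactly. Their poses are not given: they have to be found in the camera images.
- case: Black hard transport case, fixed, 200 mm deep (its x), 270 mm wide (its y), 105 mm high when shut. Origin: centre of its underside on the table, z up. Front (handle side) faces its -x; the hinge line runs along its y at x = +100 mm. It stands side-on: its -x points roughly to the robot's left (world +y), its +y roughly away from the robot. Latches already undone.
- case_rim (a point): Centre of the mouth of the case's base at rim height, 65 mm above the table; axes as the case. Walls 5 mm. Inside, the foam bed's flat top is 40 mm below the rim. A 6 mm foam divider (top 12 mm below the rim, at y = +60 to +66 mm) parts the quadcopter's bay (190 x 190 mm, centred on x = 0, y = -35 mm) from a side pocket at +y.
- lid (a joint): Hinge angle of the lid: 0 shut, grows as the lid is raised; stop at 1.75 rad (a little past upright), where it rests by its own weight. The lid is a shell 40 mm deep, 0.4 kg, its hinge nearly free: let go below about 1.25 rad it falls shut, beyond 1.45 rad it tips back on to the stop.
- lid_handle (a point): Middle of its handle's round grip bar: 12 mm thick, along the case's y, 90 mm clear between its posts, 45 mm out from the lid's front face (gap 39 mm). Shut, it is 81 mm above the table, the lid's top 24 mm higher. It lies 245 mm from the hinge line to the front and 16 mm to the lid's outer side; open, it is on top of the upright lid, some 300 mm up. It can turn between the fingers. Axes: the lid's.
- lid_hinge (a point): Middle of the lid's hinge line, 65 mm above the table, at the case's x = +100 mm. The hinge line runs along the case's y; raising the lid is a positive turn about it.
- quad: Quadcopter without propellers, 0.2 to 0.4 kg, loose and level on the foam bed, 154 mm square over its guards. Origin: centre of its underside at the feet, z up, x to the nose. Boxy body in the middle, 90 mm long (x), 40 mm wide (y), flat upright sides 21 to 57 mm above the feet, top 60. Arms and guard rings at 14 to 19 mm; motors at x, y = +-42 mm reach 40. Balances within 4 mm of its middle.
- quad_grip (a point): Middle of the quadcopter's body, 42 mm above its feet: the place to grip it, across the 40 mm width (along the quadcopter's y). Axes as the quadcopter.
- battery: Bystander: spare battery pack, 72 x 36 x 28 mm, lying in the side pocket of the case. Origin: centre of its underside.
- spare_motor: Bystander: spare motor, 34 mm across, 33 mm high, in the side pocket of the case. Origin: centre of its underside.
- screwdriver: Bystander: screwdriver, 170 mm long, lying on the table in front of the case. Origin: underside, where blade and handle meet.
- spool: Bystander: flanged reel, 64 mm across, 24 mm high, flat on the table behind the case. Origin: centre of its underside.
- motor_stand: Bystander: motor on an upright black tube, 36 mm across, 89 mm high, on the table. Origin: centre of its underside.
- screw_jar: Bystander: small clear jar, 52 mm across, 52 mm high, behind the case. Origin: centre of its underside.
- side_cutters: Bystander: side cutters, about 130 mm long and 12 mm high, lying behind the case. Origin: underside, by the pivot.

How it is judged:
On the way, in this order (a step that is already met when the one before it is completed fails the run):
1. the lid rests open on its stop, with the quadcopter still standing untouched in the case (value of joint lid above 1.68 rad and velocity of joint lid below 0.1 rad/s and contact force between quad and the fingers below 0.1 N and z of quad_grip in the frame of case_rim below 0.03 m), for 0.2 s.
2. the quadcopter is held still and level, feet more than 55 mm above the rim, for two seconds (z of quad in the frame of case_rim above 0.055 m and angle between quad's own z axis and vertical below 0.1 rad and linear speed of quad below 0.03 m/s and angular speed of quad below 0.25 rad/s and contact force between quad and the fingers above 0.5 N and contact force between quad and case below 0.1 N), for 2 s.
At the end, for the whole second after the job is handed in: The fingers hold the quadcopter in the air, feet more than 55 mm above the case's rim, within 0.1 rad of level, still (under 30 mm/s and 0.25 rad/s) and touching no part of the case; the lid rests open on its stop (over 1.65 rad) (all of step 2 and value of joint lid above 1.65 rad); the arm keeps its last pose, push and grip.
It fails at once if the lid slams or is flung (faster than 4 rad/s) (velocity of joint lid above 4 rad/s or velocity of joint lid below -4 rad/s).
It fails at once if the quadcopter is tipped more than 0.3 rad out of level (angle between quad's own z axis and vertical above 0.3 rad).
It fails at once if a bystander is moved by more than 25 mm (distance of any of battery, spare_motor, screwdriver, spool, motor_stand, screw_jar, side_cutters from where it was at the start of the episode above 0.025 m).
It also fails if it takes over 64 s, if anything falls off the work surface, if the arm or the gripper's body presses on something with over 40 N, if the wrist force passes 120 N, or if a joint passes its speed limit or range.

## Working session

There is one attempt and no reset: what is moved stays moved. The work goes in short steps, Python scripts to look and compute and a tool call to move; the robot and the scene stay as the last step left them, time stands still between calls to the robot, and variables do not carry over. Pictures are saved under pics/ and viewed, about 8 in all and at most 12, crops included, and the job is handed in when it is done.

Besides the shell and the picture viewer there is one more tool, called after "Call:" as name([rows], argument=value, ...), one row to a line, values as JSON. jog_arm: Moves the arm, as the interface text tells. Its arguments: {"type":"object","properties":{"deltas":{"type":"array"},"grip_force":{"type":"number"}},"required":["deltas"]}

```bash
ls; mkdir -p pics
cat > h.py <<'E'
import numpy as np, cv2
from station import ctrl, vision
from scipy.spatial.transform import Rotation as R
def snap(n,name):
    o=ctrl.get_obs(); im,d=vision.get_image(n)
    cv2.imwrite(f'pics/{name}.png',im[:,:,::-1]); np.savez(f'pics/{name}.npz',im=im,d=d,p=o['tool_pos'],r=o['tool_rot'])
    return im,d
def cloud(n,name):
    f=np.load(f'pics/{name}.npz'); d=f['d']; c=vision.calibration(n)
    K=np.array([[c['fx'],0,c['cx']],[0,c['fy'],c['cy']],[0,0,1]])
    h,w=d.shape; u,v=np.meshgrid(np.arange(w),np.arange(h))
    n_=cv2.undistortPoints(np.stack([u,v],-1).reshape(-1,1,2).astype(np.float64),K,np.array(c['dist'])).reshape(h,w,2)
    P=np.dstack([n_*d[...,None],d])
    if 'rvec' in c:
        Rm=cv2.Rodrigues(np.array(c['rvec'],float))[0]; W=(P-np.array(c['tvec']).ravel())@Rm
    else:
        H=np.array(c['hand_eye']); T=P@H[:3,:3].T+H[:3,3]
        W=T@R.from_rotvec(f['r']).as_matrix().T+f['p']
    W[d<=0]=np.nan
    return W
E
python3 - <<'E'
from h import *
o=ctrl.get_obs(); print({k:np.round(v,3) for k,v in o.items()}, ctrl.tcp_to_tips)
a,_=snap('top','top0'); b,_=snap('scene','scene0')
E
```

```text
pics
{'t': np.float64(0.0), 'q': array([ 0.995,  0.053,  1.614, -0.   ,  1.476, -0.119]), 'dq': array([-0.001, -0.002, -0.001,  0.001, -0.   ,  0.001]), 'effort': array([-0.0000e+00, -3.9370e+01, -3.7017e+01, -0.0000e+00,  7.0000e-03,
       -0.0000e+00]), 'tool_pos': array([0.275, 0.56 , 0.252]), 'tool_rot': array([-7.110e-01, -3.059e+00,  3.000e-03]), 'contact_force': array([ 0.35 ,  0.17 , -0.312]), 'wrist_torque': array([ 0.036, -0.055,  0.006]), 'opening': np.float64(0.085)} 0.022
```

View pics/top0.png

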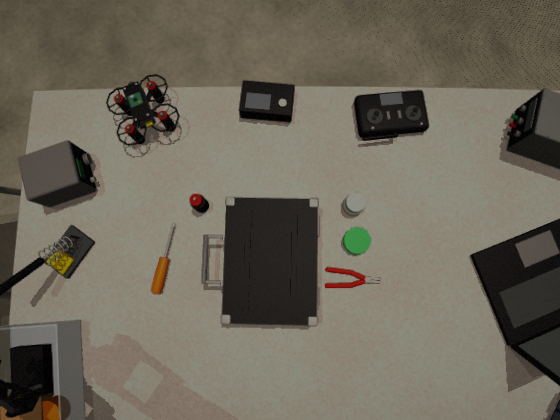

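View pics/scene0.png

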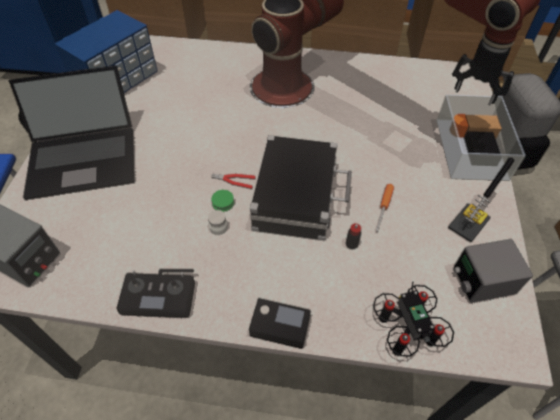

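The top view shows the closed case at about (270,260), its handle at (212,262), the motor stand at (199,203), the screwdriver at (165,260), the cutters at (350,278), the spool at (357,240) and the jar at (355,204). The scene view agrees. Next I measure the case.

Run:
```python
from h import *
W=cloud('top','top0'); im=np.load('pics/top0.npz')['im']
z=W[...,2]
m=((z>0.095)&(z<0.116)).astype(np.uint8); m[:150]=0;m[370:]=0;m[:,:180]=0;m[:,340:]=0
n,l,s,c=cv2.connectedComponentsWithStats(m); i=1+np.argmax(s[1:,4]); print(s[i],np.nanmedian(z[l==i]))
P=W[l==i][:,:2]; r=cv2.minAreaRect((P*1000).astype(np.float32)); print('lid',r, cv2.boxPoints(r).round(0).tolist())
# handle region
sub=(z>0.06)&(z<0.094); sub[:225]=0; sub[297:]=0; sub[:,:195]=0; sub[:,222:]=0
Q=W[sub]; print('handle n',len(Q)); 
vs,us=np.nonzero(sub); print(us.min(),us.max(),vs.min(),vs.max())
for lo in range(195,224,3):
    q=W[228:295,lo:lo+3].reshape(-1,3); q=q[(q[:,2]>.06)&(q[:,2]<.095)]
    if len(q): print(lo,len(q),q.mean(0).round(4),q[:,0].min().round(3),q[:,0].max().round(3))
for nm,(u,v) in dict(stand=(199,200),jar=(355,200),spool=(357,240),drv=(160,275)).items(): print(nm,W[v,u].round(3))
print('table',W[350,200].round(4),W[150,200].round(4))
W=cloud('scene','scene0'); z=W[...,2]
m=((z>0.098)&(z<0.114)).astype(np.uint8);m[:125]=0;m[250:]=0;m[:,:245]=0;m[:,345:]=0
n,l,s,c=cv2.connectedComponentsWithStats(m); i=1+np.argmax(s[1:,4])
r=cv2.minAreaRect((W[l==i][:,:2]*1000).astype(np.float32)); print('scene lid',r,np.nanmedian(z[l==i]),cv2.boxPoints(r).round(0).tolist())
```

```text
[  220   197    99   130 11875] 0.10336829653342064
lid ((496.64410400390625, 108.49641418457031), (204.25035095214844, 273.6662902832031), 88.71431732177734) [[358.0, 9.0], [631.0, 3.0], [636.0, 208.0], [362.0, 214.0]]
handle n 389
201 221 234 286
201 95 [0.4883 0.2565 0.0843] 0.447 0.554
204 149 [0.5006 0.2511 0.0842] 0.447 0.554
207 49 [0.5141 0.2462 0.0821] 0.447 0.554
210 24 [0.5008 0.2382 0.0827] 0.447 0.555
213 24 [0.5008 0.2316 0.0826] 0.447 0.555
216 23 [0.5032 0.2251 0.0826] 0.447 0.555
219 26 [0.4847 0.2174 0.0855] 0.441 0.555
222 26 [0.5143 0.2112 0.0903] 0.441 0.556
stand [0.632 0.27  0.077]
jar [ 0.637 -0.087  0.048]
spool [ 0.546 -0.093  0.023]
drv [0.465 0.368 0.022]
table [ 0.292   0.274  -0.0019] [ 0.776   0.2887 -0.0038]
scene lid ((499.3743896484375, 105.91656494140625), (203.2165069580078, 278.22955322265625), 88.73851776123047) 0.10373744346363714 [[358.0, 7.0], [636.0, 1.0], [641.0, 204.0], [363.0, 211.0]]
```

```bash
cat >> h.py <<'E'
def to(p,y=None):
    """remaining shift (tool axes, cm) and turn to TCP p, tool down with tool y along yaw y (rad)"""
    o=ctrl.get_obs(); A=R.from_rotvec(o['tool_rot'])
    print('t',round(float(o['t']),2),'pos',o['tool_pos'].round(4),'F',o['contact_force'].round(1),'open',round(float(o['opening']),4))
    B=A
    if y is not None:
        Y=np.array([np.cos(y),np.sin(y),0]); Z=np.array([0,0,-1.]); B=R.from_matrix(np.stack([np.cross(Y,Z),Y,Z],1))
        print('turn',(A.inv()*B).as_rotvec().round(4))
    print('shift cm',(B.inv().apply(np.array(p)-o['tool_pos'])*100).round(2))
E
python3 -c "
from h import *
to([.501,.2535,.18],np.pi/2-.022)"
```

```text
t 0.1 pos [0.2754 0.5605 0.2522] F [-0.1  0.5  0.9] open 0.0858
turn [-0.0018 -0.0006 -0.4348]
shift cm [-23.23 -30.2    7.22]
```

Call:
jog_arm([
  [0,0,-0.109,0,0,0,0.4],
  [0,0,-0.109,0,0,0,0.4],
  [0,0,-0.109,0,0,0,0.4],
  [0,0,-0.109,0,0,0,0.4],
  [0,0,0,-1,-1.5,0,0.4],
  [0,0,0,-2,-2.5,0.5,0.4],
  [0,0,0,-2,-2.5,0.5,0.4],
  [0,0,0,-2,-2.5,0.5,0.4],
  [0,0,0,-2,-2.5,0.5,0.4],
  [0,0,0,-2,-2.5,0.5,0.4],
  [0,0,0,-2,-2.5,0.5,0.4],
  [0,0,0,-2,-2.5,0.5,0.4],
])

```text
t: 1.1
tool_pos: [0.4221, 0.3663, 0.2175]
tool_rot: [-0.032, -3.141, 0.001]
contact_force: [-0.4, 1.0, 0.5]
opening: 0.034
```

Call:
jog_arm([
  [0,0,0,-1.65,-2.25,0.75,0.4],
  [0,0,0,-1.65,-2.25,0.75,0.4],
  [0,0,0,-1.65,-2.25,0.75,0.4],
  [0,0,0,-1.65,-2.25,0.75,0.4],
  [0,0,0,-1.6,-2.2,0.7,0.4],
  [0,0,0,0,0,0,0.4],
])

```text
t: 1.6
tool_pos: [0.5023, 0.2504, 0.179]
tool_rot: [-0.039, -3.139, 0.004]
contact_force: [-1.1, 0.2, -0.4]
opening: 0.0341
```

Run:
```python
from h import *
snap('wrist','w1'); W=cloud('wrist','w1'); z=W[...,2]
m=(z>.06)&(z<.098)&(W[...,1]>.23)&(abs(W[...,0]-.5)<.04)
Q=W[m]; print(len(Q)); 
if len(Q): print(np.percentile(Q,[2,10,50,90,98],axis=0).round(4))
to([.501,.2535,.083],np.pi/2-.022)
```

```text
2475
[[0.4615 0.245  0.0819]
 [0.4669 0.2462 0.084 ]
 [0.4963 0.2509 0.0865]
 [0.5303 0.2556 0.0878]
 [0.5379 0.257  0.0884]]
t 1.65 pos [0.5015 0.2522 0.1797] F [-0.3  0.4  0. ] open 0.0342
turn [-0.0011 -0.0026 -0.0024]
shift cm [0.05 0.13 9.67]
```

View pics/w1.png

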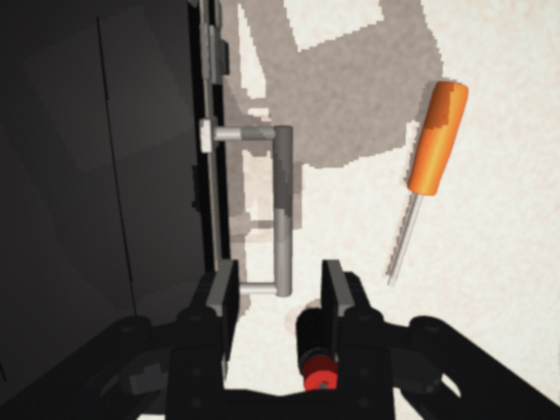

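The bar (column 283, rows 128–295) is centred between the fingers, and the gap to the lid is clear. The wrist depth puts the bar at y≈0.251, z≈0.081. I descend and grip.

Call:
jog_arm([
  [0,0,0,0,0,2,0.4],
  [0,0,0,0,0,2,0.4],
  [0,0,0,0,0,2,0.4],
  [0,0,0,0,0,2,0.4],
  [0,0,0,0,0,1.2,0.4],
  [0,0,0,0,0,0.5,0.4],
  [0,0,0,0,0,0,0.0],
  [0,0,0,0,0,0,0.0],
  [0,0,0,0,0,0,0.0],
  [0,0,0,0,0,0,0.0],
  [0,0,0,0,0,0,0.0],
  [0,0,0,0,0,0,0.0],
], grip_force=25)

```text
t: 2.65
tool_pos: [0.5009, 0.252, 0.0844]
tool_rot: [-0.032, -3.14, 0.008]
contact_force: [-1.7, -8.4, -2.0]
opening: 0.0113
```

Run:
```python
from h import *
to([.501,.2515,.084],np.pi/2-.022)
o=ctrl.get_obs()
# arc rows: shift along tool (x,y,z) in cm for lid from 0 to 1.72; tool y ~ case -x, tool z down
r=lambda a: np.array([245*np.cos(a)-16*np.sin(a),245*np.sin(a)+16*np.cos(a)])/10
for k in range(18):
    a,b=1.73*k/18,1.73*(k+1)/18; d=r(b)-r(a); print(round(b,3),d[0].round(2),(-d[1]).round(2))
```

```text
t 2.65 pos [0.5009 0.252  0.0844] F [-1.7 -8.4 -2. ] open 0.0113
turn [-0.0053 -0.0015  0.0017]
shift cm [-0.01 -0.05  0.04]
0.096 -0.27 -2.34
0.192 -0.49 -2.31
0.288 -0.71 -2.25
0.384 -0.92 -2.17
0.481 -1.13 -2.07
0.577 -1.32 -1.96
0.673 -1.5 -1.82
0.769 -1.67 -1.67
0.865 -1.82 -1.5
0.961 -1.96 -1.32
1.057 -2.07 -1.12
1.153 -2.17 -0.92
1.249 -2.25 -0.71
1.346 -2.31 -0.49
1.442 -2.34 -0.26
1.538 -2.36 -0.04
1.634 -2.35 0.19
1.73 -2.32 0.41
```

Call:
jog_arm([
  [0,0,0,0,-0.13,-1.17,0],
  [0,0,0,0,-0.14,-1.17,0],
  [0,0,0,0,-0.24,-1.15,0],
  [0,0,0,0,-0.25,-1.15,0],
  [0,0,0,0,-0.35,-1.13,0],
  [0,0,0,0,-0.36,-1.12,0],
  [0,0,0,0,-0.46,-1.09,0],
  [0,0,0,0,-0.46,-1.08,0],
  [0,0,0,0,-0.56,-1.04,0],
  [0,0,0,0,-0.57,-1.03,0],
  [0,0,0,0,-0.66,-0.98,0],
  [0,0,0,0,-0.66,-0.98,0],
])

```text
t: 3.65
tool_pos: [0.4999, 0.2038, 0.2152]
tool_rot: [-0.033, -3.141, 0.006]
contact_force: [1.7, -6.0, -7.7]
opening: 0.0111
```

Run:
```python
from h import *
snap('top','top1'); snap('wrist','w2'); to([.5,.2035,.215],np.pi/2-.022)
```

```text
t 3.75 pos [0.4999 0.2032 0.216 ] F [-0.5 -5.2 -7.4] open 0.011
turn [-0.0048 -0.0006 -0.0002]
shift cm [-0.01  0.03  0.1 ]
```

View pics/top1.png

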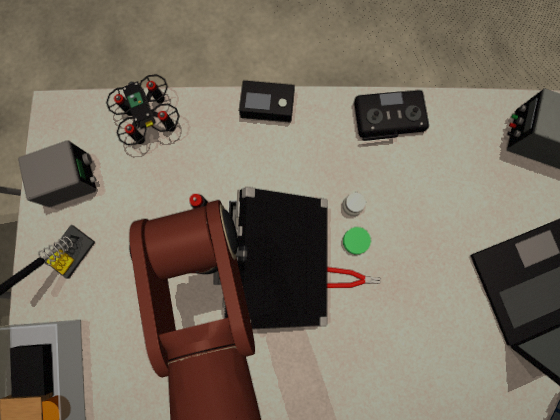

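The lid is following, at about 0.58 rad and with small forces. I continue along the arc.

Call:
jog_arm([
  [0,0,0,0,-0.75,-0.91,0],
  [0,0,0,0,-0.75,-0.91,0],
  [0,0,0,0,-0.83,-0.84,0],
  [0,0,0,0,-0.84,-0.83,0],
  [0,0,0,0,-0.91,-0.75,0],
  [0,0,0,0,-0.91,-0.75,0],
  [0,0,0,0,-0.98,-0.66,0],
  [0,0,0,0,-0.98,-0.66,0],
  [0,0,0,0,-1.03,-0.56,0],
  [0,0,0,0,-1.04,-0.56,0],
  [0,0,0,0,-1.08,-0.46,0],
  [0,0,0,0,-1.09,-0.46,0],
])

```text
t: 4.75
tool_pos: [0.498, 0.0937, 0.301]
tool_rot: [0.031, 3.14, 0.003]
contact_force: [-5.2, 0.6, 0.6]
opening: 0.011
```

Call:
jog_arm([
  [0,0,0,0,-1.12,-0.36,0],
  [0,0,0,0,-1.13,-0.35,0],
  [0,0,0,0,-1.15,-0.25,0],
  [0,0,0,0,-1.16,-0.24,0],
  [0,0,0,0,-1.17,-0.13,0],
  [0,0,0,0,-1.17,-0.13,0],
  [0,0,0,0,-1.18,-0.02,0],
  [0,0,0,0,-1.18,-0.02,0],
  [0,0,0,0,-1.18,0.09,0],
  [0,0,0,0,-1.17,0.1,0],
  [0,0,0,0,0,0,0],
  [0,0,0,0,0,0,0],
])

```text
t: 5.75
tool_pos: [0.4959, -0.024, 0.3122]
tool_rot: [0.036, 3.14, -0.003]
contact_force: [-4.1, -1.6, 4.8]
opening: 0.011
```

Call:
jog_arm([
  [0,0,0,0,-0.6,0.09,0],
  [0,0,0,0,-0.6,0.1,0],
  [0,0,0,0,-0.58,0.1,0],
  [0,0,0,0,-0.4,0.08,0],
  [0,0,0,0,-0.2,0.04,0],
  [0,0,0,0,-0.2,0.04,0],
  [0,0,0,0,0,0,0],
  [0,0,0,0,0,0,0],
])

```text
t: 6.42
tool_pos: [0.4953, -0.0482, 0.3074]
tool_rot: [0.033, 3.14, -0.001]
contact_force: [-0.1, -1.0, 3.1]
opening: 0.011
```

Call:
jog_arm([
  [0,0,0,0,-0.2,0.04,0],
  [0,0,0,0,-0.2,0.04,0],
  [0,0,0,0,0,0,0],
  [0,0,0,0,0,0,0.1],
  [0,0,0,0,0,0,0.3],
  [0,0,0,0,0,0,0.4],
  [0,0,0,0,0,0,0.4],
  [0,0,0,0,0,0,0.4],
])

```text
t: 7.08
tool_pos: [0.4946, -0.0518, 0.3056]
tool_rot: [-0.032, -3.14, -0.001]
contact_force: [-0.1, 0.1, -0.2]
opening: 0.0343
```

Call:
jog_arm([
  [0,0,0,0,0,-1,0.4],
  [0,0,0,0,0,-2,0.4],
  [0,0,0,0,0,-2,0.4],
  [0,0,0,0,0,-2,0.4],
  [0,0,0,0,2,0,0.4],
  [0,0,0,0,3,0,0.4],
  [0,0,0,0,3,0,0.4],
  [0,0,0,0,3,0,0.4],
  [0,0,0,0,3,0,0.4],
  [0,0,0,0,1,0,0.4],
  [0,0,0,0,0,0,0.4],
  [0,0,0,0,0,0,0.4],
])

```text
t: 8.08
tool_pos: [0.4981, 0.0978, 0.3769]
tool_rot: [0.031, 3.141, -0.001]
contact_force: [-0.2, 0.7, -0.2]
opening: 0.0343
```

Run:
```python
from h import *
snap('wrist','w3'); snap('scene','s3'); to([.5,.1,.38],np.pi/2-.022)
a=cv2.imread('pics/w3.png'); b=cv2.imread('pics/s3.png')[60:270,160:440]
cv2.imwrite('pics/c3.png',np.vstack([cv2.resize(a,(480,360)),cv2.resize(b,(480,240))]))
```

```text
t 8.18 pos [0.4982 0.0969 0.3767] F [ 0.3  0.4 -0.4] open 0.0342
turn [-0.0006  0.0001 -0.    ]
shift cm [-0.17  0.31 -0.33]
```

View pics/c3.png

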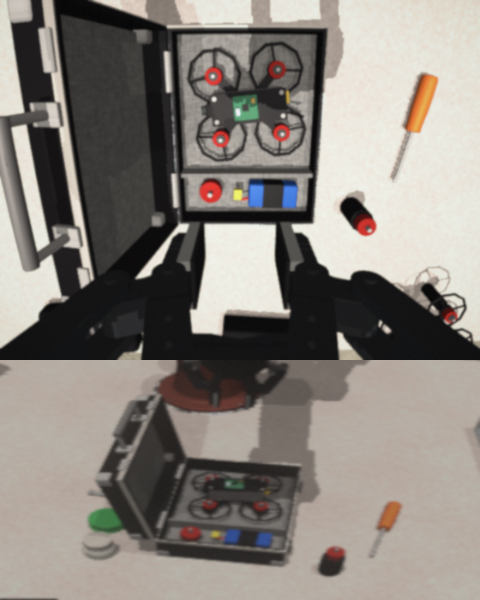

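The lid is upright on its stop. The quad lies in its bay with its body roughly along world y: the four red motors are at about (213,76), (277,70), (221,139) and (281,132) in the 480-wide picture. Next I measure the grip pose.

Run:
```python
from h import *
W=cloud('wrist','w3'); im=np.load('pics/w3.npz')['im'].astype(int); z=W[...,2]
red=((im[...,0]>120)&(im[...,1]<70)&(im[...,2]<70)).astype(np.uint8)
red[195:]=0
n,l,s,c=cv2.connectedComponentsWithStats(red); M=[]
for i in range(1,n):
    if s[i,4]>60:
        p=np.nanmedian(W[l==i],0); M.append(p); print(c[i].round(),s[i,4],p.round(4))
M=np.array(M); print('mean',M.mean(0).round(4))
D=M[:4,:2]-M[:4,:2].mean(0); a=np.arctan2(D[:,1],D[:,0]); print('yaw mod90',np.degrees(a),np.degrees(np.angle(np.exp(4j*a).sum())/4)+45, np.linalg.norm(D,axis=1))
# body: high points
m=(z>.074)&(z<.1)&(abs(W[...,0]-M[:,0].mean())<.07)&(abs(W[...,1]-M[:,1].mean())<.07)
Q=W[m]; print(len(Q),np.nanmedian(Q,0).round(4)); r=cv2.minAreaRect((Q[:,:2]*1000).astype(np.float32)); print(r)
pc=np.cov(Q[:,:2].T); w,v=np.linalg.eigh(pc); print('major',np.degrees(np.arctan2(v[1,1],v[0,1])))
# yellow/orange nose connector and divider/rim heights
print('bed',np.nanmedian(z[60:180,230:350][z[60:180,230:350]<.04]))
# lid angle: scene handle top point
S=cloud('scene','s3'); q=S[60:270,160:440].reshape(-1,3); q=q[(q[:,2]>.2)&(q[:,2]<.33)&(abs(q[:,0]-.5)<.05)&(q[:,1]<.03)&(q[:,1]>-.12)]
h=q[q[:,2]>.292]; print('handle',len(h),h.mean(0).round(3) if len(h) else '')
```

```text
[323.  81.] 175 [0.4148 0.1466 0.0587]
[250.  88.] 190 [0.4209 0.0658 0.0586]
[327. 153.] 168 [0.4949 0.1514 0.0585]
[258. 160.] 149 [0.5009 0.0717 0.0585]
mean [0.4579 0.1089 0.0586]
yaw mod90 [ 138.7830322  -130.65468327   48.98101644  -40.8185625 ] 4.072701433436421 [0.05723171 0.05677528 0.05637743 0.05687073]
3541 [0.4596 0.1074 0.0859]
((459.3774108886719, 110.92015075683594), (40.65736389160156, 129.00363159179688), 4.664857387542725)
major 92.92380278412186
bed 0.025677972080623945
handle 161 [ 0.506 -0.053  0.306]
```

Call:
jog_arm([
  [0,0,0.123,0,0,0,0.8],
  [0,0,0.123,0,0,0,0.8],
  [0,0,0.123,0,0,0,0.8],
  [0,0,0.123,0,0,0,0.8],
  [0,0,0.123,0,0,0,0.8],
  [0,0,0.123,0,0,0,0.8],
  [0,0,0.123,0,0,0,0.8],
  [0,0,0.123,0,0,0,0.8],
  [0,0,0.123,0,0,0,0.8],
  [0,0,0.123,0,0,0,0.8],
  [0,0,0.123,0,0,0,0.8],
  [0,0,0.123,0,0,0,0.8],
])

```text
t: 9.18
tool_pos: [0.4982, 0.0964, 0.3766]
tool_rot: [2.147, 2.293, -0.001]
contact_force: [-0.8, -0.0, 0.3]
opening: 0.0684
```

```bash
python3 -c "
from h import *
to([.4585,.109,.2],.071); print(ctrl.get_obs()['q'].round(2))"
```

```text
t 9.18 pos [0.4982 0.0964 0.3766] F [-0.8 -0.   0.3] open 0.0684
turn [-0.0001  0.0004 -0.0055]
shift cm [ 1.54 -3.87 17.66]
[ 0.04 -0.27  1.71 -0.    1.7  -0.02]
```

Call:
jog_arm([
  [0,0,-0.005,0.4,-1,2,0.8],
  [0,0,0,0.4,-1,3,0.8],
  [0,0,0,0.4,-1,3,0.8],
  [0,0,0,0.35,-0.9,3,0.8],
  [0,0,0,0,0,3,0.8],
  [0,0,0,0,0,2.6,0.8],
  [0,0,0,0,0,1,0.8],
  [0,0,0,0,0,0,0.8],
])

```text
t: 9.85
tool_pos: [0.4564, 0.1092, 0.1974]
tool_rot: [-2.131, -2.303, 0.007]
contact_force: [-0.5, 0.1, 0.6]
opening: 0.0684
```

Run:
```python
from h import *
snap('wrist','w4'); W=cloud('wrist','w4'); z=W[...,2]
m=(z>.08)&(z<.092)&(abs(W[...,0]-.458)<.04)&(abs(W[...,1]-.109)<.06)
Q=W[m]; print(len(Q)); r=cv2.minAreaRect((Q[:,:2]*1000).astype(np.float32)); print(r, np.nanmedian(Q,0).round(4))
for y in np.arange(.07,.15,.01):
    q=Q[abs(Q[:,1]-y)<.004]
    if len(q)>10: print(y.round(2),len(q),np.percentile(q[:,0],[1,99]).round(4), np.percentile(q[:,0],[1,99]).mean().round(4))
to([.4585,.109,.074],.071)
```

```text
8866
((459.3504638671875, 113.61172485351562), (40.2009162902832, 108.06655883789062), 4.53786039352417) [0.4597 0.1141 0.086 ]
0.07 652 [0.443  0.4825] 0.4628
0.08 633 [0.4424 0.4816] 0.462
0.09 590 [0.4416 0.481 ] 0.4613
0.1 706 [0.4406 0.4799] 0.4602
0.11 730 [0.44   0.4794] 0.4597
0.12 800 [0.4393 0.4783] 0.4588
0.13 792 [0.4383 0.4778] 0.458
0.14 804 [0.4377 0.4769] 0.4573
t 9.9 pos [0.4577 0.1095 0.1999] F [ 0.3 -0.2  0.7] open 0.0686
turn [-0.002   0.0002  0.0065]
shift cm [-0.06  0.07 12.59]
```

View pics/w4.png

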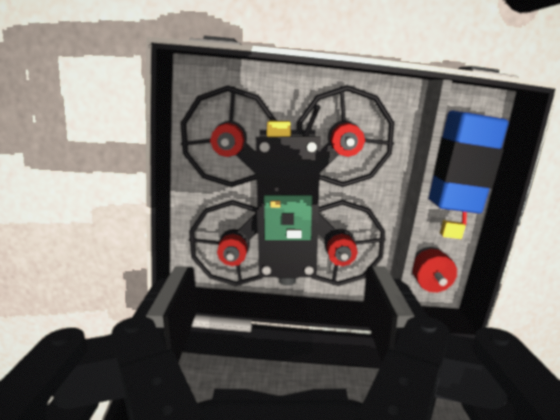

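The body (columns 260–318) is centred between the fingers, and the motors and divider are clear of them. The body axis is at 0.079 rad and its centre line at x=0.4597. I descend.

Call:
jog_arm([
  [0,0,0,-0.05,0.2,2,0.8],
  [0,0,0,0,0,2,0.8],
  [0,0,0,0,0,2,0.8],
  [0,0,0,0,0,2,0.8],
  [0,0,0,0,0,2,0.8],
  [0,0,0,0,0,1.2,0.8],
  [0,0,0,0,0,0.7,0.8],
  [0,0,0,0,0,0.6,0.8],
  [0,0,0,0,0,0,0.8],
  [0,0,0,0,0,0,0.8],
])

```text
t: 10.73
tool_pos: [0.4609, 0.1101, 0.0765]
tool_rot: [2.131, 2.307, 0.002]
contact_force: [0.7, 1.1, 0.5]
opening: 0.0681
```

Run:
```python
from h import *
to([.4597,.109,.074],.079); snap('wrist','w5')
W=cloud('wrist','w4'); im=np.load('pics/w4.npz')['im'].astype(int)
red=((im[...,0]>110)&(im[...,1]<70)&(im[...,2]<70)).astype(np.uint8)
n,l,s,c=cv2.connectedComponentsWithStats(red)
for i in range(1,n):
    if s[i,4]>200: print(c[i].round(),s[i,4],np.nanmedian(W[l==i],0).round(4))
```

```text
t 10.73 pos [0.4609 0.1101 0.0765] F [0.7 1.1 0.5] open 0.0681
turn [ 0.0016  0.     -0.0001]
shift cm [-0.1  -0.13  0.25]
[226. 140.] 522 [0.4149 0.1478 0.0586]
[347. 139.] 515 [0.4959 0.1552 0.0586]
[232. 250.] 406 [0.4224 0.0661 0.0587]
[342. 250.] 411 [0.5037 0.073  0.0587]
[436. 272.] 952 [0.5843 0.0538 0.0476]
```

Call:
jog_arm([
  [0,0,0,0,-0.1,0.2,0.8],
  [0,0,0,0,0,0,0.5],
  [0,0,0,0,0,0,0.45],
  [0,0,0,0,0,0,0.4],
  [0,0,0,0,0,0,0.3],
  [0,0,0,0,0,0,0.2],
  [0,0,0,0,0,0,0.2],
  [0,0,0,0,0,0,0.2],
  [0,0,0,0,0,0,0.2],
  [0,0,0,0,0,0,0.2],
], grip_force=40)

```text
t: 11.62
tool_pos: [0.4595, 0.11, 0.0741]
tool_rot: [2.131, 2.307, 0.001]
contact_force: [-0.9, 0.3, 5.2]
opening: 0.0396
```

Call:
jog_arm([
  [0,0,0,0,0,-0.3,0.2],
  [0,0,0,0,0,-0.4,0.2],
  [0,0,0,0,0,-0.5,0.2],
  [0,0,0,0,0,-0.5,0.2],
  [0,0,0,0,0,-0.3,0.2],
  [0,0,0,0,0,0,0.2],
  [0,0,0,0,0,0,0.2],
])

```text
t: 12.2
tool_pos: [0.4591, 0.11, 0.0938]
tool_rot: [2.132, 2.307, 0.001]
contact_force: [1.1, 0.5, -3.8]
opening: 0.0394
```

Run:
```python
from h import *
snap('wrist','w6'); to([.46,.11,.2],.079); print(ctrl.get_obs()['wrist_torque'])
W=cloud('wrist','w6'); im=np.load('pics/w6.npz')['im'].astype(int)
red=((im[...,0]>110)&(im[...,1]<70)&(im[...,2]<70)).astype(np.uint8)
n,l,s,c=cv2.connectedComponentsWithStats(red)
for i in range(1,n):
    if s[i,4]>200: print(c[i].round(),s[i,4],np.nanmedian(W[l==i],0).round(4))
```

```text
t 12.25 pos [0.4589 0.11   0.0935] F [-0.8 -0.1 -2.2] open 0.0392
turn [-0.0001  0.      0.0001]
shift cm [-1.000e-02  1.100e-01 -1.065e+01]
[-0.0212851  -0.00966442  0.04364655]
[389. 184.] 1686 [0.495  0.1554 0.0782]
[169. 185.] 1670 [0.4138 0.1482 0.0783]
[510. 351.] 885 [0.5907 0.0593 0.0476]
```

View pics/w6.png

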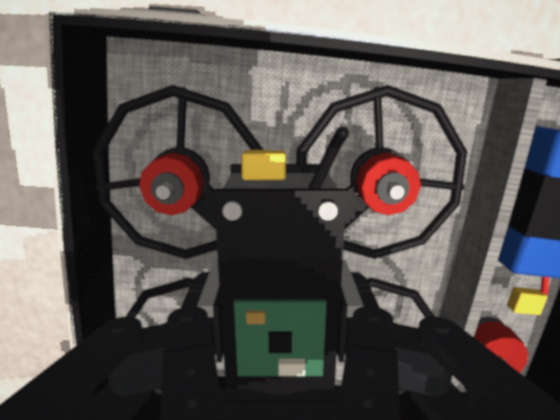

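The quad has come up with the gripper: it is gripped at 39 mm, and the motors at (170,185) and (389,184) rose the full 2 cm at equal height. I lift the rest.

Call:
jog_arm([
  [0,0,0,0,0,-0.5,0.2],
  [0,0,0,0,0,-0.9,0.2],
  [0,0,0,0,0,-1,0.2],
  [0,0,0,0,0,-1,0.2],
  [0,0,0,0,0,-1,0.2],
  [0,0,0,0,0,-1,0.2],
  [0,0,0,0,0,-1,0.2],
  [0,0,0,0,0,-1,0.2],
  [0,0,0,0,0,-1,0.2],
  [0,0,0,0,0,-0.8,0.2],
  [0,0,0,0,0,-0.5,0.2],
  [0,0,0,0,0,-0.3,0.2],
])

```text
t: 13.25
tool_pos: [0.4594, 0.11, 0.1946]
tool_rot: [2.131, 2.307, 0.001]
contact_force: [0.2, 0.7, -3.2]
opening: 0.0394
```

Call:
jog_arm([
  [0,0,0,0,0,0,0.2],
  [0,0,0,0,0,0,0.2],
  [0,0,0,0,0,0,0.2],
  [0,0,0,0,0,0,0.2],
  [0,0,0,0,0,0,0.2],
  [0,0,0,0,0,0,0.2],
  [0,0,0,0,0,0,0.2],
  [0,0,0,0,0,0,0.2],
  [0,0,0,0,0,0,0.2],
  [0,0,0,0,0,0,0.2],
  [0,0,0,0,0,0,0.2],
  [0,0,0,0,0,0,0.2],
])

```text
t: 14.25
tool_pos: [0.459, 0.11, 0.1935]
tool_rot: [2.132, 2.307, -0.0]
contact_force: [-0.6, -0.1, -2.7]
opening: 0.0396
```

Run:
```python
from h import *
snap('wrist','w7'); snap('scene','s7'); to([.46,.11,.2],.079)
W=cloud('wrist','w7'); im=np.load('pics/w7.npz')['im'].astype(int)
red=((im[...,0]>110)&(im[...,1]<70)&(im[...,2]<70)).astype(np.uint8)
n,l,s,c=cv2.connectedComponentsWithStats(red)
for i in range(1,n):
    if s[i,4]>200: print(c[i].round(),s[i,4],np.nanmedian(W[l==i],0).round(4))
g=im.sum(2); b=(W[...,2]>.16)&(abs(W[...,0]-.46)<.017)&(W[...,1]>.09)&(W[...,1]<.155); Q=W[b]
A=np.c_[Q[:,:2]-Q[:,:2].mean(0),np.ones(len(Q))]; k=np.abs(Q[:,2]-np.median(Q[:,2]))<.004
print('top plane',len(Q),np.linalg.lstsq(A[k],Q[k,2],rcond=None)[0].round(4))
cv2.imwrite('pics/c7.png',cv2.resize(cv2.imread('pics/s7.png')[60:270,160:440],(800,600)))
```

```text
t 14.35 pos [0.459  0.11   0.1935] F [ 0.8 -0.1 -2.5] open 0.0398
turn [ 0. -0.  0.]
shift cm [-0.01  0.09 -0.65]
[390. 184.] 1746 [0.4955 0.1554 0.1779]
[169. 185.] 1606 [0.4141 0.1484 0.1781]
[433. 275.] 973 [0.5843 0.0536 0.0476]
top plane 25626 [-0.0105 -0.0521  0.206 ]
```

View pics/c7.png

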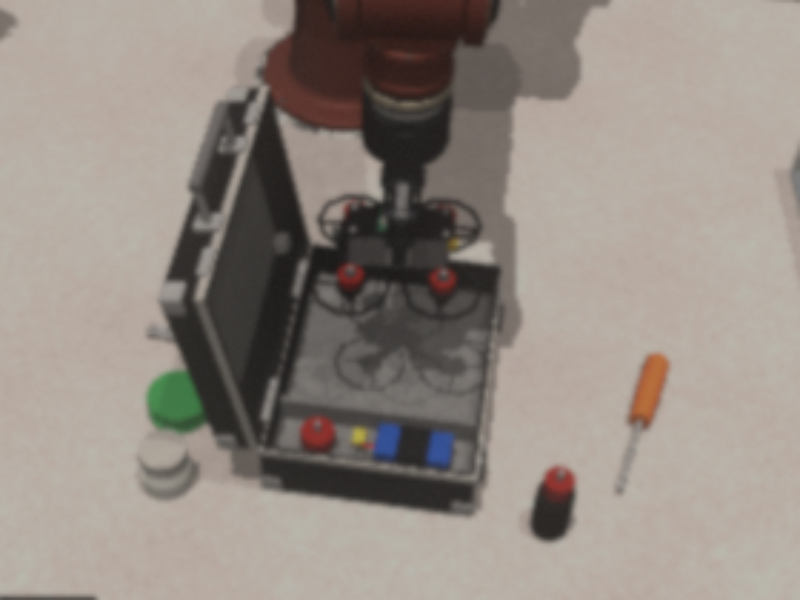

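The quad hangs level above the open case, the lid is on its stop, and the bystanders are in place. The feet are about 80 mm above the rim. I hold for three seconds.

Call:
jog_arm([
  [0,0,0,0,0,0,0.2],
  [0,0,0,0,0,0,0.2],
  [0,0,0,0,0,0,0.2],
  [0,0,0,0,0,0,0.2],
  [0,0,0,0,0,0,0.2],
  [0,0,0,0,0,0,0.2],
  [0,0,0,0,0,0,0.2],
  [0,0,0,0,0,0,0.2],
  [0,0,0,0,0,0,0.2],
  [0,0,0,0,0,0,0.2],
  [0,0,0,0,0,0,0.2],
  [0,0,0,0,0,0,0.2],
])

```text
t: 15.35
tool_pos: [0.459, 0.11, 0.1935]
tool_rot: [-2.132, -2.307, -0.0]
contact_force: [-0.5, 0.2, -1.7]
opening: 0.0396
```

Call:
jog_arm([
  [0,0,0,0,0,0,0.2],
  [0,0,0,0,0,0,0.2],
  [0,0,0,0,0,0,0.2],
  [0,0,0,0,0,0,0.2],
  [0,0,0,0,0,0,0.2],
  [0,0,0,0,0,0,0.2],
  [0,0,0,0,0,0,0.2],
  [0,0,0,0,0,0,0.2],
  [0,0,0,0,0,0,0.2],
  [0,0,0,0,0,0,0.2],
  [0,0,0,0,0,0,0.2],
  [0,0,0,0,0,0,0.2],
])

```text
t: 16.35
tool_pos: [0.459, 0.11, 0.1935]
tool_rot: [2.132, 2.307, -0.0]
contact_force: [0.6, 0.0, -2.2]
opening: 0.0397
```

Call:
jog_arm([
  [0,0,0,0,0,0,0.2],
  [0,0,0,0,0,0,0.2],
  [0,0,0,0,0,0,0.2],
  [0,0,0,0,0,0,0.2],
  [0,0,0,0,0,0,0.2],
  [0,0,0,0,0,0,0.2],
  [0,0,0,0,0,0,0.2],
  [0,0,0,0,0,0,0.2],
  [0,0,0,0,0,0,0.2],
  [0,0,0,0,0,0,0.2],
  [0,0,0,0,0,0,0.2],
  [0,0,0,0,0,0,0.2],
])

```text
t: 17.35
tool_pos: [0.459, 0.11, 0.1935]
tool_rot: [2.132, 2.307, -0.0]
contact_force: [-0.4, -0.3, -1.0]
opening: 0.0394
```

Run:
```python
from h import *
snap('wrist','w8'); snap('scene','s8'); to([.46,.11,.2],.079)
for nm,dz in (('w5',0.0765-.1935),('w6',-.1),('w7',0),('w8',0)):
    W=cloud('wrist',nm); im=np.load(f'pics/{nm}.npz')['im'].astype(int)
    red=((im[...,0]>110)&(im[...,1]<70)&(im[...,2]<70)).astype(np.uint8); red[:,430:]=0
    n,l,s,c=cv2.connectedComponentsWithStats(red)
    print(nm,[np.nanmedian(W[l==i],0)[2].round(4) for i in range(1,n) if s[i,4]>200],end=' ')
    Q=W[(W[...,2]>.198+dz)&(W[...,2]<.21+dz)&(abs(W[...,0]-.46)<.017)&(W[...,1]>.115)&(W[...,1]<.15)]
    A=np.c_[Q[:,:2]-Q[:,:2].mean(0),np.ones(len(Q))]; print('plane',len(Q),np.linalg.lstsq(A,Q[:,2],rcond=None)[0].round(4))
S=cloud('scene','s8'); q=S[60:270,160:440].reshape(-1,3); q=q[(q[:,2]>.292)&(q[:,2]<.33)&(abs(q[:,0]-.5)<.05)&(q[:,1]<0)&(q[:,1]>-.12)]
print('handle',len(q),q.mean(0).round(3))
```

```text
t 17.45 pos [0.459  0.11   0.1935] F [-0.1  0.2 -2.7] open 0.0395
turn [ 0.  0. -0.]
shift cm [-0.01  0.1  -0.65]
w5 [np.float64(0.0586), np.float64(0.0587), np.float64(0.0586), np.float64(0.0586)] plane 10454 [-0.0012 -0.0382  0.086 ]
w6 [np.float64(0.0782), np.float64(0.0783)] plane 10634 [-0.004  -0.0379  0.1056]
w7 [np.float64(0.1779), np.float64(0.1781), np.float64(0.0475)] plane 10625 [-0.0047 -0.0382  0.2054]
w8 [np.float64(0.1779), np.float64(0.1781), np.float64(0.0476)] plane 10626 [-0.0038 -0.0384  0.2054]
handle 154 [ 0.505 -0.053  0.306]
```

Against the pre-grip picture, the top plane's slope has changed by less than 0.005 rad, so the quad is still level. The quad and the lid handle have not moved during the hold. I hand the job in.

```bash
python3 -c "
from station import ctrl
print(ctrl.finish_job())"
```

```text
the job is handed in; nothing more can be done
None
```

The lid is open on its stop, and I handed the job in with the quadcopter held level in the air above the case. I raised the lid by its handle in a slow arc (about 0.6 rad/s). I then gripped the quadcopter across its body with 40 N and lifted it straight up. It was held still for over three seconds and handed in at about 17.5 s.

What the last checks showed:
- **Height:** the feet were about 80 mm above the rim.
- **Level:** the top plane's slope changed by less than 0.005 rad from the picture taken before gripping. That fit shows a constant apparent slope of 0.038 rad along the body, even while the quadcopter stood on the foam, so I took it to be surface detail, not tilt.
- **Stillness:** the tool pose and motor heights did not change between the pictures at the start and end of the hold.
- **Lid:** the handle stayed at y −53 mm and 306 mm up, which matches resting on the stop.
- **Bystanders:** I saw none moved. I judged this by eye in the pictures and did not measure each one.

No check failed. The hand-in gives no verdict, so the official result is not known here.

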